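# Set the end stop of the slicing board

### The job

Push the slicing board's sliding end stop along its rail, towards the plate with the two humps, until its spring pin rides over the first hump and drops into the notch between the humps. Only then press the black locking lever on top of the stop all the way down, and back off. Just push with the fingers: do not pull the pin up, and leave the tableware and other things around the board where they are.

Things in the scene. Friction and masses are not known exactly. Their poses are not given: they have to be found in the camera images.
- board: Wooden slicing board, fixed, 260 (x) by 440 (y) by 20 mm thick. Origin: centre of its underside; x points away from the robot, y along the rail. An aluminium rail along y at x = +60 mm (top 36 mm above the counter) guides the stop; a dark strip at x = +103 mm (top 30 mm above the counter) carries two steel plates. A butter knife and a shaker lie on its front, x below -80 mm.
- stop (a joint): Position of the sliding end stop along board y (m), 0 at the middle, range -0.18 to 0.18; starts within 0.04. Aluminium block (board x 35 to 85 mm, 40 mm along y, top 62 mm above the counter) with fence, lever and spring pin. Slides with 1.5 N; the ramp of a hump takes about 5 N, then the force dips as it snaps the last mm into the notch; leaving the notch takes about 9 N.
- fence (a point): Middle of the stop's white upright fence plate, 42 mm above the counter, at board x = -35 mm. The plate is 8 mm thick along board y (faces 4 mm either side of this point), spans board x = -65 to +39 mm and 22 to 62 mm above the counter. Either face may be pushed along board y.
- pin_tip (a point): Lower end of the stop's vertical spring pin (a small roller of 6 mm radius, black cap 18 mm wide at the top 82 mm above the counter), at board x = +103 mm and in line with the fence along the rail; moves with the stop.
- pin (a joint): Height (m) of the spring pin above its lowest position: 0 on the flat and in the notch, about 0.005 on top of a hump. Range 0 to 0.012; a spring of about 6 N holds it down. It must not be pulled up by its cap.
- notch_plate: Steel plate, 26 by 60 (along the rail) by 3 mm, fixed on the strip 85 to 160 mm from the rail's middle, at either end. Two round humps across it, tops 20 mm apart and 9 mm above its underside, each with a 20 degree ramp on its outer side; the notch lies between them. Origin: underside, midway between the humps, where the pin must come along the rail; axes as the board's.
- blank_plate: Flat steel plate without humps, 26 by 60 by 3 mm, with two dark screw heads, fixed on the strip near the other end of the rail. Not used. Origin: centre of its underside.
- lever (a joint): Angle (rad) of the locking lever: 0 raised by 34 degrees as at the start, 0.6 fully down (level); stays where it is left. Pivot along board y on top of the stop, at board x = +78 mm, 70 mm above the counter. Needs about 2 N at its pad. To be pressed only once the pin is in the notch.
- lever_pad (a point): Point on the upper face of the black locking lever, 45 mm from its pivot, where to press down. The lever is 24 mm wide (along the rail), 8 mm thick, its free end points to board -x, 56 mm from the pivot. Raised, the pad is about 99 mm above the counter; fully down 74 mm, at board x = +33 mm.
- shaker: White shaker, 34 mm wide, 64 mm tall, standing on the front of the board; leave alone. Origin: underside.
- knife: Steel butter knife, 195 mm long, 19 mm wide, 6 mm thick, lying along the front edge of the board; leave alone. Origin: underside, near its middle.
- jar: Amber jar, 62 mm wide, 100 mm tall, on the counter behind the board; leave alone. Origin: underside.
- can: Can, 66 mm wide, 90 mm tall, on the counter behind the board; leave alone. Origin: underside.
- mug: White mug, 82 mm wide, 95 mm tall, left of the board; leave alone. Origin: underside.
- tape: Roll of tape, 110 mm across, 48 mm tall, lying right of the board; leave alone. Origin: underside.
- scissors: Scissors, about 175 mm long, flat on the counter right of the board; leave alone. Origin: at the pivot, underside.

How it is judged (in metres and radians):
On the way, in this order (a step that is already met when the one before it is completed fails the run):
1. the pin has dropped into the notch, the lever still up (y of pin_tip in the frame of notch_plate between -0.003 and 0.003 m and value of joint pin below 0.002 m and value of joint lever below 0.2 rad), for 0.2 s.
2. the lever is pressed down (y of pin_tip in the frame of notch_plate between -0.003 and 0.003 m and value of joint pin below 0.002 m and value of joint lever above 0.52 rad), for 0.2 s.
At the end, for the whole second after the job is handed in: The pin is in the notch (within 3 mm of its middle along the rail, and within 2 mm of its lowest height), the lever is down (at least 0.52 of 0.6 rad), and the stop is at rest (all of step 2 and velocity of joint stop between -0.005 and 0.005 m/s); the robot touches nothing.
It fails at once if the lever is pressed while the pin is out of the notch (value of joint lever above 0.3 rad and (y of pin_tip in the frame of notch_plate above 0.005 m or y of pin_tip in the frame of notch_plate below -0.005 m)).
It fails at once if the pin is pulled up (value of joint pin above 0.0085 m).
It fails at once if a bystander is moved by more than 30 mm (distance of any of shaker, knife, jar, can, mug, tape, scissors from where it was at the start of the episode above 0.03 m).
It also fails if it takes over 54 s, if anything falls off the work surface, if the arm or the gripper's body presses on something with over 40 N, if the wrist force passes 120 N, or if a joint passes its speed limit or range.

### The arm

A 6-joint arm with a two-finger parallel gripper is mounted at the origin on the work surface. World frame = base frame: x ahead of the robot, y to its left, z up, the work surface at z = 0. Lengths are in mm, angles in rad, forces in N, time in s.
With the tool pointing down it reaches from about 350 to 875 mm from the base axis. Payload 4.2 kg.
Tool frame: the origin (TCP) lies on the centre line of the jaws, within the pads' length; the fingertips stand 14 mm ahead of it and the grasp point (between the pads) lies 5 mm behind it (tcp_to_tips is the distance from the TCP to the fingertips, in mm); z points along the fingers, y is the direction in which the jaws open and shut (so a half turn about z gives the same grasp; the last joint's range is limited). The gripper opens to 85 mm and grips with 20 to 120 N. Pads are 22 mm wide; open, the fingers measure 114 mm over their backs; the gripper's body (76 mm by 85 mm) begins 54 mm behind the grasp point. The pads swing forward as they close: fully open they stand 13 mm farther back than shut.
Start: joints at [1.514, 0.385, 0.008, 0, -1.194, -0.259], TCP at [194.078, 594.082, 224.412] pointing down, gripper open.
Joint ranges: [-3.14, 3.14], [-1.21, 2.06], [-1.07, 1.41], [-3.16, 2.05], [-2.99, -0.16], [-3.1, 3.1]. Speed limits (rad/s): [2.79, 2.79, 3.14, 3.14, 3.14, 3.14].

### API

Orientations are given as a unit quaternion [x, y, z, w].
In Python, from bench import read_state, get_image, job_done, tcp_to_tips gives the robot as it stands. The module is installed in compiled form; this text tells all that it offers.
- The arm moves only by the tool play_rows, never from a script. Its argument "targets" is a list of rows, each an object of numbers: "gripper": the gripper's target within -1 to 1 (shut at 1, half-way at 0, fully open at -1); "tx", "ty", "tz": the shift along the tool's x, y, z scaled (see below); "spin": the turn about the tool's z scaled (see below). A call has 1 to 12 rows; each row is the pose to reach, as a shift and turn from the pose commanded when the call began, along the tool's axes at that moment; what a row does not reach only later rows make up. The controller multiplies each number of a shift by 0.25 m and each number of a turn by pi/4 rad. A row lasts 1/8 s, in which the tool goes at most 62.5 mm and 10.7 degrees, less where a joint would pass 70% of its speed; a pose out of reach is approached as far as the arm can. A call with a number of a shift or a turn outside -1 to 1 is refused whole. A call with a gripper value outside its range is refused whole. The fingers move at their own pace and stop on an object; the grip force is fixed at half the most. Time passes only in rows, so rows that repeat a pose let the fingers close. It gives the time, the measured TCP pose, the force and the opening at its end, in the units of the state.
- read_state(): the state, without advancing time (a new reading comes with each control period).
- get_image(name): name is "scene" or "top"; returns a dict with "frame" (420x560x3 uint8, red, green, blue), "depth" (420x560 float32, mm along the optical axis (not along the pixel's ray), 0 where there is no reading), "mtx" (3x3 intrinsics, pixels), "world_to_cam" (4x4, takes a point from world to camera coordinates). Camera axes: x right, y up, looking along -z (the intrinsics and any distortion apply to the point x, -y, -z); pixel columns grow to the right and rows downward; lengths in mm; the calibration is good to about 2 mm. A picture is of the moment at which its call begins.
- job_done(): hands the job in, once; it reports no verdict.
The state is a dict: "clock": time; "joints": joint angles; "joint_vel": joint speeds; "joint_efforts": joint torques, N m; "position": TCP position; "ee_rot": TCP orientation; "contact_force": force on the tool from outside, world axes, zero at the start; "wrist_torque": the same for the moment, N m; "gripper_width": finger opening in mm.
Only numpy, scipy, OpenCV 4.12 (cv2) and the standard library are available. Lean on these libraries where they do the work, as an engineer would, in place of code of your own. Each camera call takes 0.05 s, during which the arm holds its last target.

## Working session

There is one attempt and no reset: what is moved stays moved. The work goes in short steps, Python scripts to look and compute and a tool call to move; the robot and the scene stay as the last step left them, time stands still between calls to the robot, and variables do not carry over. Pictures are saved under pics/ and viewed, and the job is handed in when it is done.

Besides the shell and the picture viewer there is one more tool, called after ">>>" in YAML: its name, and indented under it one key for each argument. play_rows: Moves the arm, as the interface text tells. Its arguments: {"type":"object","properties":{"targets":{"type":"array","items":{"type":"object","properties":{"gripper":{"type":"number"},"tx":{"type":"number","minimum":-1,"maximum":1},"ty":{"type":"number","minimum":-1,"maximum":1},"tz":{"type":"number","minimum":-1,"maximum":1},"spin":{"type":"number","minimum":-1,"maximum":1}}}}},"required":["targets"]}

```bash
mkdir -p pics; python3 - <<'E'
from bench import *
import cv2,numpy as np
print(read_state())
for n in("scene","top"):
    d=get_image(n);cv2.imwrite(f"pics/{n}0.png",d["frame"][:,:,::-1]);np.savez(f"{n}0.npz",**d)
    print(n,d["mtx"],d["world_to_cam"])
E
```

```text
{'clock': 0.0, 'joints': array([ 1.51360656e+00,  3.85563445e-01,  6.61507405e-03, -5.07541538e-04,
       -1.19398756e+00, -2.58564767e-01]), 'joint_vel': array([-9.41899369e-04, -1.11873912e-03,  2.93335138e-05,  3.10140651e-04,
        1.14451605e-03, -8.53466136e-04]), 'joint_efforts': array([-3.52853431e-05, -3.92285728e+01,  1.88395375e+01,  4.18589383e+00,
       -4.60650801e-03,  5.15108042e-06]), 'position': array([193.89851685, 593.52904619, 223.31196157]), 'ee_rot': array([ 9.87547932e-01, -1.57314597e-01, -1.27138842e-04,  1.08809128e-03]), 'contact_force': array([-0.15040595,  0.10791096,  0.16701713]), 'wrist_torque': array([ 0.00248364, -0.04906411, -0.00635189]), 'gripper_width': 85.36202205245829}
scene [[505.18495301   0.         286.46552342]
 [  0.         505.18495301 204.10924199]
 [  0.           0.           1.        ]] [[ 3.02093737e-01  9.53094744e-01  1.87025026e-02 -1.49122231e+02]
 [-6.01695564e-01  1.75423309e-01  7.79223402e-01  2.84216640e+02]
 [ 7.39392874e-01 -2.46651722e-01  6.26467163e-01 -1.84456864e+03]
 [ 0.00000000e+00  0.00000000e+00  0.00000000e+00  1.00000000e+00]]
top [[490.93636248   0.         285.22377064]
 [  0.         490.93636248 206.26026243]
 [  0.           0.           1.        ]] [[ 4.43822844e-02 -9.99002790e-01  4.86198568e-03 -1.65469116e+01]
 [ 9.74814057e-01  4.43713608e-02  2.18560602e-01 -5.90710785e+02]
 [-2.18558384e-01 -4.96068680e-03  9.75811265e-01 -1.24476558e+03]
 [ 0.00000000e+00  0.00000000e+00  0.00000000e+00  1.00000000e+00]]
```

View pics/scene0.png

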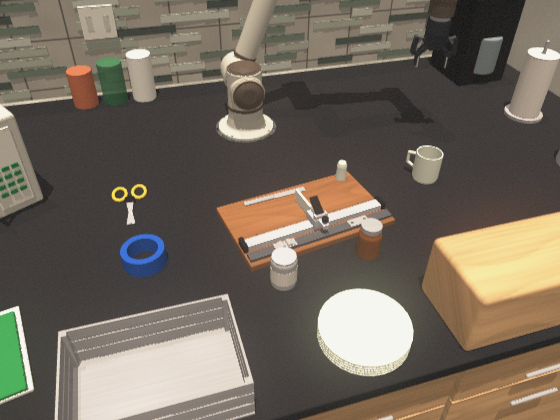

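View pics/top0.png

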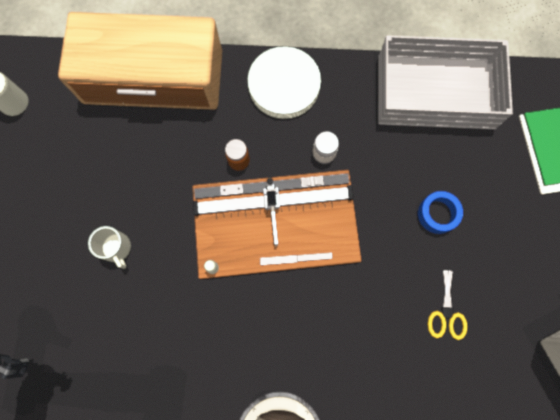

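The top view shows the board around (275,225), with the stop at (272,195) and plates at (232,189) and (312,182). I'll zoom in to tell the plates apart.

```bash
python3 - <<'E'
import cv2,numpy as np
a=cv2.imread("pics/top0.png")[165:285,185:370];b=cv2.imread("pics/scene0.png")[165:265,210:400]
cv2.imwrite("pics/tz.png",cv2.resize(a,(740,480),interpolation=cv2.INTER_CUBIC))
cv2.imwrite("pics/sz.png",cv2.resize(b,(760,400),interpolation=cv2.INTER_CUBIC))
E
```

```text
(no output)
```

View pics/tz.png

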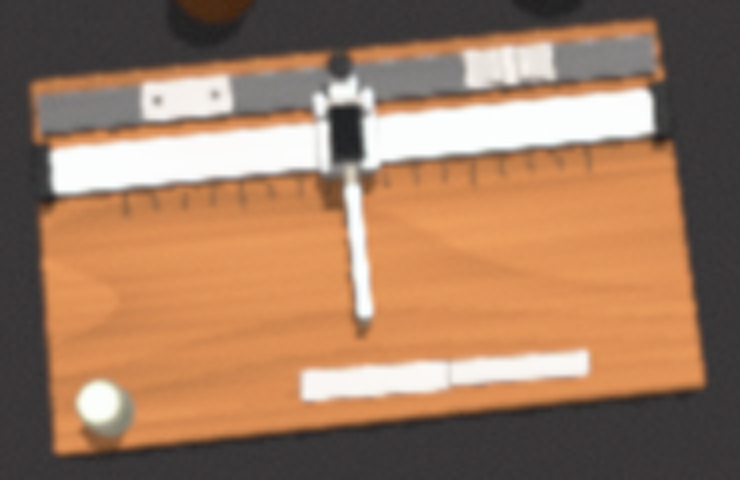

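View pics/sz.png

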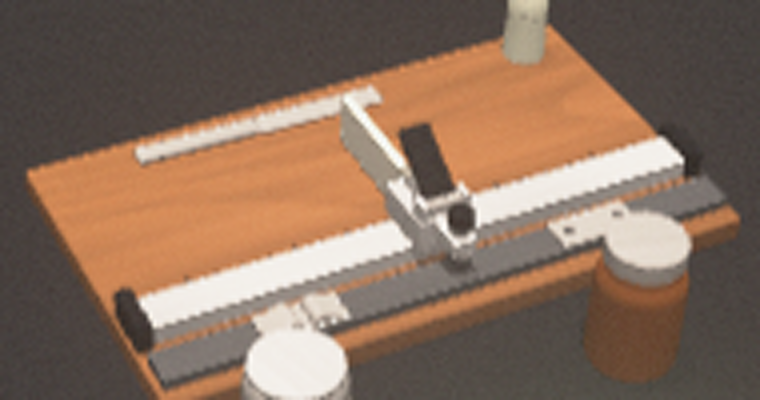

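```bash
cat > h.py <<'E'
import cv2,numpy as np
from scipy.optimize import least_squares
def unproj(d,u,v,z):
    M=d["world_to_cam"];K=d["mtx"];R=M[:3,:3];t=M[:3,3]
    r=np.array([(u-K[0,2])/K[0,0],-(v-K[1,2])/K[1,1],-1.0])
    c=-R.T@t;w=R.T@r
    return c+w*(z-c[2])/w[2]
def proj(d,p):
    M=d["world_to_cam"];K=d["mtx"]
    q=M[:3,:3]@p+M[:3,3]
    return np.array([K[0,0]*q[0]/-q[2]+K[0,2],K[1,1]*-q[1]/-q[2]+K[1,2]])
def crop(x,y,u0=185,v0=165): return u0+(x+.5)/4-.5,v0+(y+.5)/4-.5
E
python3 - <<'E'
from h import *
d=np.load("top0.npz");s=np.load("scene0.npz")
px=[(32,82),(657,22),(705,386),(55,454)]
B=np.array([(130,220),(130,-220),(-130,-220),(-130,220)],float)
W=np.array([unproj(d,*crop(*p),20)[:2] for p in px]);print(W)
sp=[(28,174),(552,27)]
f=lambda q:np.r_[(B@np.array([[np.cos(q[2]),np.sin(q[2])],[-np.sin(q[2]),np.cos(q[2])]])+q[:2]-W).ravel()]
r=least_squares(f,[600,0,0]);print(r.x,np.degrees(r.x[2]),r.fun.reshape(-1,2))
q=r.x;R=np.array([[np.cos(q[2]),-np.sin(q[2])],[np.sin(q[2]),np.cos(q[2])]])
for n,D,p in [("scene",s,sp)]:
    for xy in p:
        w=unproj(D,*crop(*xy,210,165),20);print(n,w,R.T@(w[:2]-q[:2]))
bl=lambda n,p,z,D=d,o=(185,165):print(n,np.round(R.T@(unproj(D,*crop(*p,*o),z)[:2]-q[:2]),1))
bl("cap",(340,65),82);bl("leverL",(328,145),85);bl("leverR",(363,145),85)
bl("fence top far",(350,178),62);bl("fence end",(364,318),62)
bl("plate L",(464,72),33);bl("plate R",(554,60),33);bl("groove",(510,66),33)
bl("blank",(187,98),33);bl("shaker top",(97,402),84)
for n,p in dict(humpA=(281,322),groove=(301,312),humpB=(322,304)).items(): bl("scene "+n,p,36,s,(210,165))
bl("scene cap",(461,216),82,s,(210,165))
bl("scene plate corner R",(350,309),33,s,(210,165))
bl("scene fence",(346,98),62,s,(210,165))
u,v=map(int,crop(600,250));print(d["depth"][v-2:v+3,u-2:u+3].mean())
M=d["world_to_cam"];c=unproj(d,u,v,20);print(-(M[:3,:3]@c+M[:3,3])[2])
E
```

```text
[[ 649.60345171  270.78612488]
 [ 713.17200669 -163.92133407]
 [ 458.76328798 -200.39178807]
 [ 393.77571948  233.44148185]]
[5.53828616e+02 3.49786211e+01 1.46103283e-01] 8.371101511847327 [[ 0.8116398   0.77451764]
 [ 1.3000655   0.16978606]
 [-1.52114656 -1.21161216]
 [-0.59055874  0.26730845]]
scene [ 459.34422596 -198.88475593   20.        ] [-127.52452006 -217.61635042]
scene [394.39510244 234.06124937  20.        ] [-128.75163674  220.17255571]
cap [102.4   4.7]
leverL [48.  17.7]
leverR [45.7 -5.2]
fence top far [29.5  5.4]
fence end [-65.2   5.3]
plate L [102.6 -80.2]
plate R [ 104.9 -143.2]
groove [ 103.7 -112.3]
blank [103.3 111.8]
shaker top [-105.1  180.5]
scene humpA [ 102.  -126.7]
scene groove [  98.9 -110.8]
scene humpB [ 97.8 -95.1]
scene cap [104.3   1.9]
scene plate corner R [106.9 -79.1]
scene fence [-64.4   3.6]
1344.5461
1344.6016499333698
```

>>> play_rows:
  targets:
    - {"tx": 0.15, "ty": 0.13, "spin": -0.1, "gripper": 1}
    - {"tx": 0.3, "ty": 0.26, "spin": -0.2, "gripper": 1}
    - {"tx": 0.45, "ty": 0.4, "spin": -0.3, "gripper": 1}
    - {"tx": 0.6, "ty": 0.53, "spin": -0.4, "gripper": 1}
    - {"tx": 0.75, "ty": 0.66, "spin": -0.5, "gripper": 1}
    - {"tx": 0.9, "ty": 0.8, "spin": -0.588, "gripper": 1}
    - {"tx": 0.9, "ty": 0.8, "spin": -0.588, "gripper": 1}
    - {"tx": 0.9, "ty": 0.8, "spin": -0.588, "gripper": 1}

```text
invalid input
```

```bash
cat >> h.py <<'E'
Q=np.array([553.8,35.0]);A=0.1461
RB=np.array([[np.cos(A),-np.sin(A)],[np.sin(A),np.cos(A)]])
def to_board(p): return RB.T@(np.asarray(p)[:2]-Q)
def st(goal=None):
    from bench import read_state
    from scipy.spatial.transform import Rotation as T
    s=read_state();R=T.from_quat(s["ee_rot"]).as_matrix()
    print("t",round(s["clock"],2),"board",to_board(s["position"]).round(1),"z",s["position"][2].round(1),"F board",(RB.T@s["contact_force"][:2]).round(2),s["contact_force"][2].round(2),"w",s["gripper_width"].round(1),"toolx yaw",np.degrees(np.arctan2(R[1,0],R[0,0])).round(2),"tilt",R[:,2].round(3))
    if goal is not None:
        g=np.r_[RB@np.array(goal[:2])+Q,goal[2]]
        print("shift units",(R.T@(g-s["position"])/250).round(3))
E
python3 -c "
from h import *;from bench import tcp_to_tips;print(tcp_to_tips)
st((-45,45,223))"
```

```text
14.0Traceback (most recent call last):
  File "<string>", line 3, in <module>
    st((-45,45,223))
    ~~^^^^^^^^^^^^^^
  File "h.py", line 20, in st
    print("t",round(s["clock"],2),"board",to_board(s["position"]).round(1),"z",s["position"][2].round(1),"F board",(RB.T@s["contact_force"][:2]).round(2),s["contact_force"][2].round(2),"w",s["gripper_width"].round(1),"toolx yaw",np.degrees(np.arctan2(R[1,0],R[0,0])).round(2),"tilt",R[:,2].round(3))
                                                                                                                                                                                             ^^^^^^^^^^^^^^^^^^^^^^^^
AttributeError: 'float' object has no attribute 'round'
```

Invalid input: all fields are probably required, so I'll add tz.

>>> play_rows:
  targets:
    - {"tx": 0.15, "ty": 0.13, "tz": 0, "spin": -0.1, "gripper": 1}
    - {"tx": 0.3, "ty": 0.26, "tz": 0, "spin": -0.2, "gripper": 1}
    - {"tx": 0.45, "ty": 0.4, "tz": 0, "spin": -0.3, "gripper": 1}
    - {"tx": 0.6, "ty": 0.53, "tz": 0, "spin": -0.4, "gripper": 1}
    - {"tx": 0.75, "ty": 0.66, "tz": 0, "spin": -0.5, "gripper": 1}
    - {"tx": 0.9, "ty": 0.8, "tz": 0, "spin": -0.588, "gripper": 1}
    - {"tx": 0.9, "ty": 0.8, "tz": 0, "spin": -0.588, "gripper": 1}
    - {"tx": 0.9, "ty": 0.8, "tz": 0, "spin": -0.588, "gripper": 1}

```text
clock: 1.1
position: [345.9, 334.1, 224.3]
ee_rot: [0.997, 0.072, -0.0, -0.0]
contact_force: [-1.0, 0.9, -0.4]
gripper_width: -0.2
```

```bash
sed -i 's/s\["gripper_width"\].round(1)/round(float(s["gripper_width"]),1)/' h.py
python3 -c "
from h import *
st((-45,45,223))"
```

```text
t 1.1 board [-162.1  326.2] z 224.3 F board [-0.83  0.99] -0.42 w -0.2 toolx yaw 8.32 tilt [-0.  0. -1.]
shift units [0.47  1.124 0.005]
```

>>> play_rows:
  targets:
    - {"tx": 0.08, "ty": 0.17, "tz": 0, "spin": 0, "gripper": 1}
    - {"tx": 0.16, "ty": 0.34, "tz": 0, "spin": 0, "gripper": 1}
    - {"tx": 0.24, "ty": 0.51, "tz": 0, "spin": 0, "gripper": 1}
    - {"tx": 0.32, "ty": 0.68, "tz": 0, "spin": 0, "gripper": 1}
    - {"tx": 0.4, "ty": 0.85, "tz": 0, "spin": 0, "gripper": 1}
    - {"tx": 0.47, "ty": 1.0, "tz": 0, "spin": 0, "gripper": 1}
    - {"tx": 0.47, "ty": 1.0, "tz": 0.15, "spin": 0, "gripper": 1}
    - {"tx": 0.47, "ty": 1.0, "tz": 0.3, "spin": 0, "gripper": 1}
    - {"tx": 0.47, "ty": 1.0, "tz": 0.3, "spin": 0, "gripper": 1}

```text
clock: 2.22
position: [496.7, 103.9, 146.7]
ee_rot: [0.997, 0.073, -0.003, 0.001]
contact_force: [0.2, 0.0, 0.7]
gripper_width: 0.1
```

```bash
python3 - <<'E'
from h import *
st((-45,45,52))
from bench import get_image
for n,c in(("scene",(165,265,210,400)),("top",(165,285,185,370))):
    d=get_image(n);b=d["frame"][c[0]:c[1],c[2]:c[3],::-1]
    cv2.imwrite(f"pics/{n}1.png",cv2.resize(b,None,fx=4,fy=4,interpolation=cv2.INTER_CUBIC))
E
```

```text
t 2.23 board [-46.4  76.4] z 146.7 F board [ 0.18 -0.02] 0.7 w 0.1 toolx yaw 8.42 tilt [-0.007 -0.003 -1.   ]
shift units [0.008 0.125 0.379]
```

View pics/scene1.png

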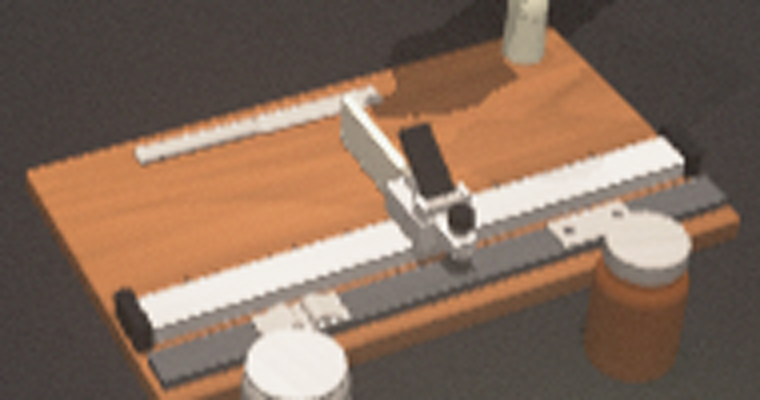

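The crop shows the arm's shadow but no gripper, so I'll check the full frame.

```bash
python3 - <<'E'
from h import *
from bench import get_image,read_state
p=read_state()["position"]
for n in("scene","top"):
    d=get_image(n);cv2.imwrite(f"pics/{n}2.png",d["frame"][:,:,::-1]);print(n,proj(d,p))
E
```

```text
scene [323.98270232 161.30435675]
top [245.20354491 233.30019233]
```

View pics/scene2.png

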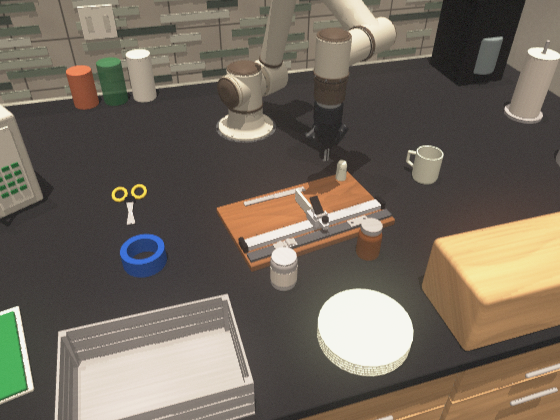

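View pics/top2.png

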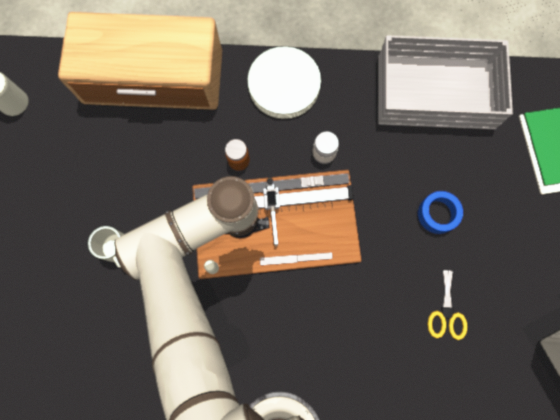

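The fingers show at (325,157), which matches the state. I'll descend beside the fence's +y face next.

>>> play_rows:
  targets:
    - {"tx": 0.0, "ty": 0.1, "tz": 0.13, "spin": 0, "gripper": 1}
    - {"tx": 0.0, "ty": 0.1, "tz": 0.26, "spin": 0, "gripper": 1}
    - {"tx": 0.0, "ty": 0.1, "tz": 0.385, "spin": 0, "gripper": 1}
    - {"tx": 0.0, "ty": 0.1, "tz": 0.385, "spin": 0, "gripper": 1}
    - {"tx": 0.0, "ty": 0.1, "tz": 0.385, "spin": 0, "gripper": 1}

```text
clock: 3.05
position: [503.6, 79.9, 55.0]
ee_rot: [0.997, 0.073, 0.002, -0.0]
contact_force: [-0.3, 1.2, 0.0]
gripper_width: 0.1
```

```bash
python3 - <<'E'
from h import *
st((-45,-72,50))
from bench import get_image
d=get_image("scene");b=d["frame"][115:265,210:400,::-1]
cv2.imwrite("pics/scene3.png",cv2.resize(b,None,fx=4,fy=4,interpolation=cv2.INTER_CUBIC))
E
```

```text
t 3.05 board [-43.1  51.7] z 55.0 F board [-0.1   1.26] 0.02 w 0.1 toolx yaw 8.42 tilt [ 0.003  0.001 -1.   ]
shift units [-0.008  0.495  0.02 ]
```

View pics/scene3.png

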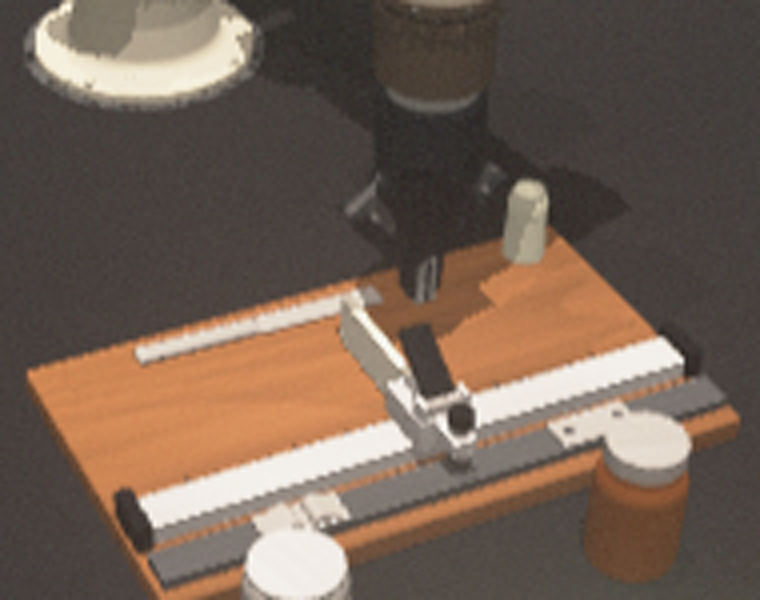

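>>> play_rows:
  targets:
    - {"tx": 0.0, "ty": 0.06, "tz": 0.02, "spin": 0, "gripper": 1}
    - {"tx": 0.0, "ty": 0.1, "tz": 0.02, "spin": 0, "gripper": 1}
    - {"tx": 0.0, "ty": 0.13, "tz": 0.02, "spin": 0, "gripper": 1}
    - {"tx": 0.0, "ty": 0.16, "tz": 0.02, "spin": 0, "gripper": 1}
    - {"tx": 0.0, "ty": 0.19, "tz": 0.02, "spin": 0, "gripper": 1}
    - {"tx": 0.0, "ty": 0.22, "tz": 0.02, "spin": 0, "gripper": 1}
    - {"tx": 0.0, "ty": 0.25, "tz": 0.02, "spin": 0, "gripper": 1}
    - {"tx": 0.0, "ty": 0.28, "tz": 0.02, "spin": 0, "gripper": 1}
    - {"tx": 0.0, "ty": 0.31, "tz": 0.02, "spin": 0, "gripper": 1}
    - {"tx": 0.0, "ty": 0.34, "tz": 0.02, "spin": 0, "gripper": 1}
    - {"tx": 0.0, "ty": 0.36, "tz": 0.02, "spin": 0, "gripper": 1}
    - {"tx": 0.0, "ty": 0.36, "tz": 0.02, "spin": 0, "gripper": 1}

```text
clock: 4.6
position: [516.0, -10.7, 48.6]
ee_rot: [0.997, 0.073, 0.001, 0.0]
contact_force: [1.1, -1.5, 5.0]
gripper_width: 0.1
```

```bash
python3 - <<'E'
from h import *
st((-45,-72,50))
from bench import get_image
d=get_image("scene");b=d["frame"][115:265,210:400,::-1]
cv2.imwrite("pics/scene4.png",cv2.resize(b,None,fx=4,fy=4,interpolation=cv2.INTER_CUBIC))
E
```

```text
t 4.6 board [-44.  -39.7] z 48.6 F board [ 0.88 -1.69] 4.98 w 0.1 toolx yaw 8.37 tilt [ 0.001 -0.    -1.   ]
shift units [-0.004  0.129 -0.005]
```

View pics/scene4.png

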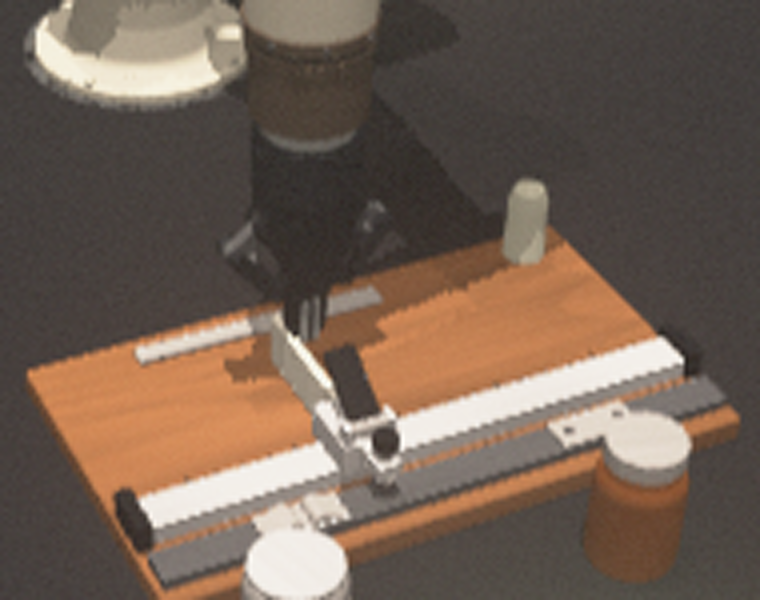

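```bash
python3 - <<'E'
from h import *
s=np.load("scene0.npz")
for n,p,z in(("cap",(385,440),82),("fence",(277,318),62),("cap0",(461,416),82),("fence0",(346,298),62)): print(n,to_board(unproj(s,*crop(*p,210,115),z)).round(1))
E
```

```text
cap [104.7 -54.4]
fence [-63.7 -51.5]
cap0 [104.4   1.8]
fence0 [-64.3   3.6]
```

>>> play_rows:
  targets:
    - {"tx": 0.0, "ty": 0.03, "tz": 0.0, "spin": 0, "gripper": 1}
    - {"tx": 0.0, "ty": 0.06, "tz": 0.0, "spin": 0, "gripper": 1}
    - {"tx": 0.0, "ty": 0.09, "tz": 0.0, "spin": 0, "gripper": 1}
    - {"tx": 0.0, "ty": 0.11, "tz": 0.0, "spin": 0, "gripper": 1}
    - {"tx": 0.0, "ty": 0.12, "tz": 0.0, "spin": 0, "gripper": 1}
    - {"tx": 0.0, "ty": 0.12, "tz": 0.0, "spin": 0, "gripper": 1}

```text
clock: 5.4
position: [520.3, -39.8, 48.6]
ee_rot: [0.997, 0.073, 0.001, 0.0]
contact_force: [0.9, 0.2, 5.9]
gripper_width: 0.1
```

```bash
python3 -c "
from h import *
st()"
```

```text
t 5.4 board [-44.  -69.1] z 48.6 F board [0.93 0.07] 5.87 w 0.1 toolx yaw 8.39 tilt [ 0.002 -0.    -1.   ]
```

>>> play_rows:
  targets:
    - {"tx": 0.0, "ty": 0.01, "tz": 0.0, "spin": 0, "gripper": 1}
    - {"tx": 0.0, "ty": 0.02, "tz": 0.0, "spin": 0, "gripper": 1}
    - {"tx": 0.0, "ty": 0.03, "tz": 0.0, "spin": 0, "gripper": 1}
    - {"tx": 0.0, "ty": 0.04, "tz": 0.0, "spin": 0, "gripper": 1}
    - {"tx": 0.0, "ty": 0.04, "tz": 0.0, "spin": 0, "gripper": 1}

```text
clock: 6.02
position: [521.6, -49.0, 48.6]
ee_rot: [0.997, 0.073, 0.001, -0.0]
contact_force: [-0.6, 3.1, 5.9]
gripper_width: -0.1
```

```bash
python3 -c "
from h import *
st()"
```

```text
t 6.03 board [-44.  -78.4] z 48.6 F board [-0.11  3.15] 5.86 w -0.1 toolx yaw 8.39 tilt [ 0.002  0.001 -1.   ]
```

>>> play_rows:
  targets:
    - {"tx": 0.0, "ty": 0.008, "tz": 0.0, "spin": 0, "gripper": 1}
    - {"tx": 0.0, "ty": 0.016, "tz": 0.0, "spin": 0, "gripper": 1}
    - {"tx": 0.0, "ty": 0.024, "tz": 0.0, "spin": 0, "gripper": 1}
    - {"tx": 0.0, "ty": 0.024, "tz": 0.0, "spin": 0, "gripper": 1}

```text
clock: 6.52
position: [522.5, -54.8, 48.6]
ee_rot: [0.997, 0.073, 0.001, -0.0]
contact_force: [-0.2, 4.6, 6.2]
gripper_width: -0.3
```

```bash
python3 -c "
from h import *
st()"
```

```text
t 6.53 board [-44.1 -84.2] z 48.6 F board [0.47 4.58] 6.21 w -0.3 toolx yaw 8.39 tilt [ 0.001  0.001 -1.   ]
```

>>> play_rows:
  targets:
    - {"tx": 0.0, "ty": 0.008, "tz": 0.0, "spin": 0, "gripper": 1}
    - {"tx": 0.0, "ty": 0.016, "tz": 0.0, "spin": 0, "gripper": 1}
    - {"tx": 0.0, "ty": 0.016, "tz": 0.0, "spin": 0, "gripper": 1}

```text
clock: 6.9
position: [523.1, -58.9, 48.6]
ee_rot: [0.997, 0.073, 0.001, -0.0]
contact_force: [-0.7, 3.8, 5.9]
gripper_width: -0.3
```

```bash
python3 - <<'E'
from h import *
st()
from bench import get_image
d=get_image("scene");b=d["frame"][165:265,210:400,::-1]
cv2.imwrite("pics/scene5.png",cv2.resize(b,None,fx=4,fy=4,interpolation=cv2.INTER_CUBIC))
E
```

```text
t 6.9 board [-44.1 -88.4] z 48.6 F board [-0.14  3.86] 5.88 w -0.3 toolx yaw 8.39 tilt [ 0.001  0.001 -1.   ]
```

View pics/scene5.png

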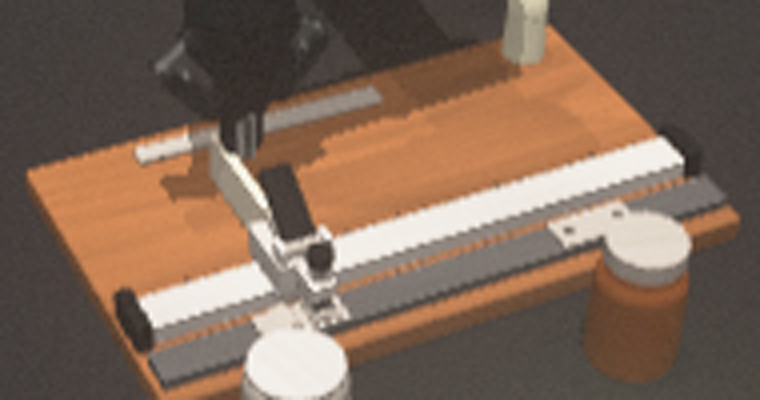

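The cap at (319,252) puts the pin near the first hump's crest. I'll continue in 2 mm steps.

>>> play_rows:
  targets:
    - {"tx": 0.0, "ty": 0.008, "tz": 0.0, "spin": 0, "gripper": 1}
    - {"tx": 0.0, "ty": 0.008, "tz": 0.0, "spin": 0, "gripper": 1}

```text
clock: 7.2
position: [523.4, -61.1, 48.6]
ee_rot: [0.997, 0.073, 0.001, -0.0]
contact_force: [0.0, 2.6, 5.2]
gripper_width: 0.1
```

>>> play_rows:
  targets:
    - {"tx": 0.0, "ty": 0.008, "tz": 0.0, "spin": 0, "gripper": 1}
    - {"tx": 0.0, "ty": 0.008, "tz": 0.0, "spin": 0, "gripper": 1}

```text
clock: 7.45
position: [523.7, -63.4, 48.6]
ee_rot: [0.997, 0.073, 0.001, 0.0]
contact_force: [1.4, 0.8, 5.6]
gripper_width: -0.1
```

>>> play_rows:
  targets:
    - {"tx": 0.0, "ty": 0.006, "tz": 0.0, "spin": 0, "gripper": 1}
    - {"tx": 0.0, "ty": 0.006, "tz": 0.0, "spin": 0, "gripper": 1}

```text
clock: 7.7
position: [524.0, -65.1, 48.6]
ee_rot: [0.997, 0.073, 0.001, 0.0]
contact_force: [0.8, -0.0, 5.9]
gripper_width: 0.2
```

```bash
python3 - <<'E'
from h import *
st()
from bench import get_image
d=get_image("scene");b=d["frame"][165:265,210:400,::-1]
cv2.imwrite("pics/scene6.png",cv2.resize(b,None,fx=4,fy=4,interpolation=cv2.INTER_CUBIC))
E
```

```text
t 7.7 board [-44.1 -94.7] z 48.6 F board [ 0.76 -0.16] 5.87 w 0.2 toolx yaw 8.4 tilt [ 0.001 -0.    -1.   ]
```

View pics/scene6.png

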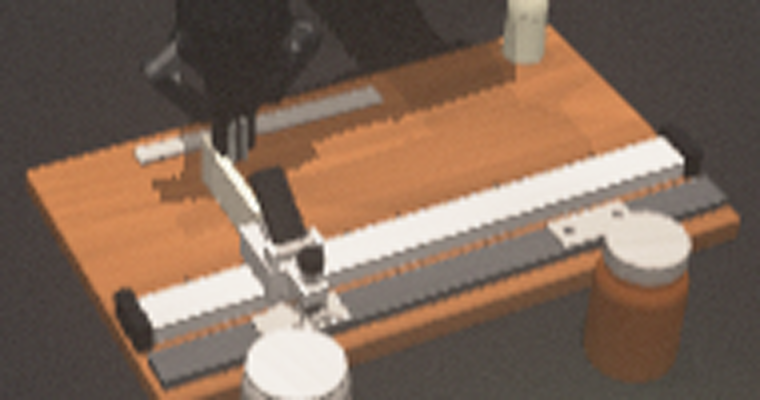

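>>> play_rows:
  targets:
    - {"tx": 0.0, "ty": 0.004, "tz": 0.0, "spin": 0, "gripper": 1}
    - {"tx": 0.0, "ty": 0.004, "tz": 0.0, "spin": 0, "gripper": 1}

```text
clock: 8.0
position: [524.2, -66.3, 48.6]
ee_rot: [0.997, 0.073, 0.001, 0.0]
contact_force: [0.8, -1.7, 5.3]
gripper_width: 0.1
```

>>> play_rows:
  targets:
    - {"tx": 0.0, "ty": 0.004, "tz": 0.0, "spin": 0, "gripper": 1}
    - {"tx": 0.0, "ty": 0.004, "tz": 0.0, "spin": 0, "gripper": 1}

```text
clock: 8.25
position: [524.3, -67.4, 48.6]
ee_rot: [0.997, 0.073, 0.001, 0.0]
contact_force: [1.3, -3.5, 5.1]
gripper_width: 0.0
```

```bash
python3 - <<'E'
from h import *
st()
from bench import get_image
d=get_image("scene");b=d["frame"][165:265,210:400,::-1]
cv2.imwrite("pics/scene7.png",cv2.resize(b,None,fx=4,fy=4,interpolation=cv2.INTER_CUBIC))
E
```

```text
t 8.25 board [-44.1 -97. ] z 48.6 F board [ 0.78 -3.69] 5.06 w 0.0 toolx yaw 8.4 tilt [ 0.002 -0.001 -1.   ]
```

View pics/scene7.png

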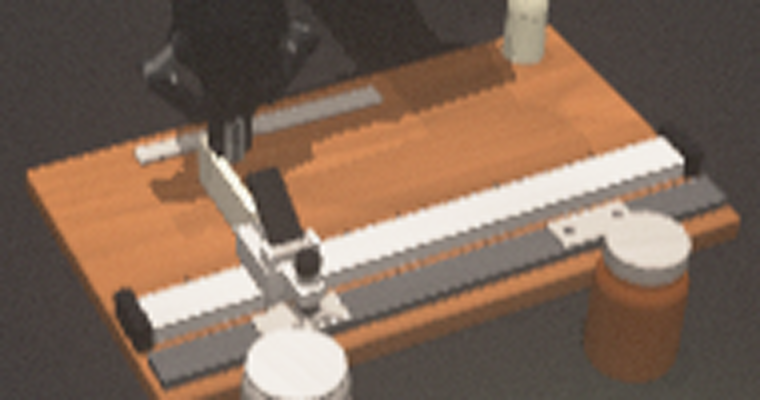

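```bash
python3 - <<'E'
from h import *
s=np.load("scene0.npz")
for n,p,z in(("cap0",(461,216),82),("cap7",(307,263),82),("cap7+",(307,263),86),("fence0",(346,98),62),("fence7",(203,138),62)): print(n,to_board(unproj(s,*crop(*p,210,165),z)).round(1))
E
```

```text
cap0 [104.4   1.8]
cap7 [ 103.6 -109.7]
cap7+ [ 107.6 -111.7]
fence0 [-64.3   3.6]
fence7 [ -64.5 -108.3]
```

>>> play_rows:
  targets:
    - {"tx": 0.0, "ty": 0.004, "tz": 0.0, "spin": 0, "gripper": 1}
    - {"tx": 0.0, "ty": 0.004, "tz": 0.0, "spin": 0, "gripper": 1}

```text
clock: 8.55
position: [524.5, -68.6, 48.6]
ee_rot: [0.997, 0.073, 0.001, 0.001]
contact_force: [1.8, -3.4, 4.6]
gripper_width: -0.2
```

```bash
python3 -c "
from h import *
st()"
```

```text
t 8.55 board [-44.1 -98.2] z 48.6 F board [ 1.32 -3.64] 4.65 w -0.2 toolx yaw 8.4 tilt [ 0.001 -0.001 -1.   ]
```

The force has turned negative: the pin is pulling the stop forward while the finger, carrying about 5 N vertically, drags on it. Lifting slowly should let the pin snap in.

>>> play_rows:
  targets:
    - {"tx": 0.0, "ty": 0.0, "tz": -0.01, "spin": 0, "gripper": 1}
    - {"tx": 0.0, "ty": 0.0, "tz": -0.02, "spin": 0, "gripper": 1}
    - {"tx": 0.0, "ty": 0.0, "tz": -0.02, "spin": 0, "gripper": 1}

```text
clock: 8.93
position: [523.2, -67.7, 52.9]
ee_rot: [0.997, 0.073, -0.0, -0.0]
contact_force: [0.2, -0.1, -0.9]
gripper_width: -0.0
```

```bash
python3 - <<'E'
from h import *
st()
from bench import get_image
d=get_image("scene");b=d["frame"][165:265,210:400,::-1]
cv2.imwrite("pics/scene8.png",cv2.resize(b,None,fx=4,fy=4,interpolation=cv2.INTER_CUBIC))
E
```

```text
t 8.93 board [-45.2 -97.2] z 52.9 F board [ 0.18 -0.13] -0.86 w -0.0 toolx yaw 8.36 tilt [-0.001  0.    -1.   ]
```

View pics/scene8.png

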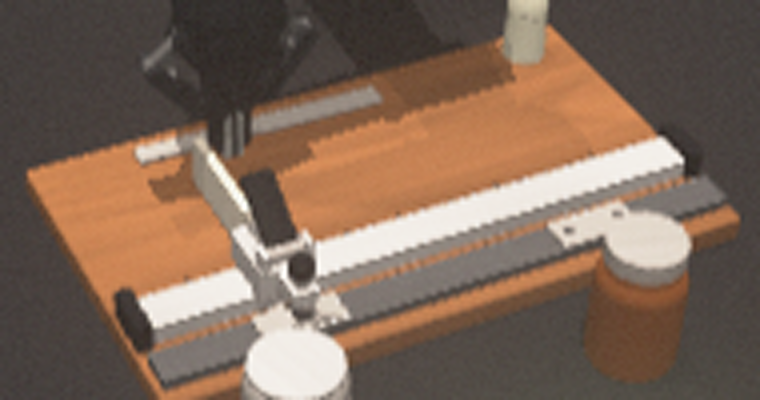

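```bash
python3 - <<'E'
from h import *
from bench import get_image
s=get_image("scene")
for n,p,z in(("cap0",(461,216),82),("cap8",(302,267),82),("fence0",(346,98),62),("fence8",(198,140),62),):print(n,to_board(unproj(s,*crop(*p,210,165),z)).round(1))
st((-45,-60,150));st((38,-113,150))
# template shift of cap vs initial
s0=np.load("scene0.npz")["frame"][:,:,::-1];b=s["frame"][:,:,::-1]
for nm,(u,v,w) in dict(cap=(325,219,5)).items():
    t=np.ascontiguousarray(s0[v-w:v+w+1,u-w:u+w+1]);m=cv2.matchTemplate(np.ascontiguousarray(b[225-15:226+25,275-15:300]),t,cv2.TM_CCOEFF_NORMED);print(cv2.minMaxLoc(m))
a=b[205:260,255:310];cv2.imwrite("pics/z8.png",cv2.resize(a,None,fx=10,fy=10,interpolation=cv2.INTER_CUBIC))
E
```

```text
cap0 [104.4   1.8]
cap8 [ 105.7 -114.3]
fence0 [-64.3   3.6]
fence8 [ -63.9 -112.4]
t 9.03 board [-45.1 -97.2] z 52.9 F board [-0.42 -0.3 ] -0.6 w -0.0 toolx yaw 8.37 tilt [-0.001  0.    -1.   ]
shift units [ 0.    -0.149 -0.388]
t 9.03 board [-45.1 -97.2] z 52.9 F board [-0.42 -0.3 ] -0.6 w -0.0 toolx yaw 8.37 tilt [-0.001  0.    -1.   ]
shift units [ 0.332  0.063 -0.389]
(-0.7016190886497498, 0.9483491778373718, (7, 10), (20, 16))
```

View pics/z8.png

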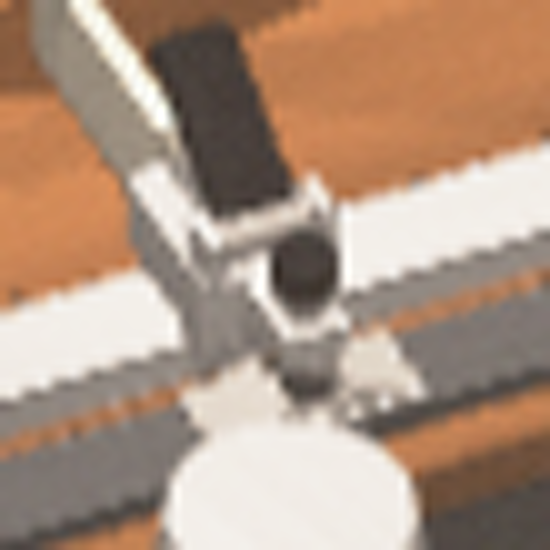

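The pin roller sits in the groove at the middle of the humped plate, at (305,390) in the zoom, and the lever is still up. Next I'll back off, lift and go above the lever pad.

>>> play_rows:
  targets:
    - {"tx": 0.0, "ty": -0.04, "tz": 0, "spin": 0, "gripper": 1}
    - {"tx": 0.0, "ty": -0.06, "tz": -0.1, "spin": 0, "gripper": 1}
    - {"tx": 0.0, "ty": -0.06, "tz": -0.25, "spin": 0, "gripper": 1}
    - {"tx": 0.0, "ty": -0.06, "tz": -0.39, "spin": 0, "gripper": 1}
    - {"tx": 0.1, "ty": 0.0, "tz": -0.39, "spin": 0, "gripper": 1}
    - {"tx": 0.22, "ty": 0.06, "tz": -0.39, "spin": 0, "gripper": 1}
    - {"tx": 0.32, "ty": 0.06, "tz": -0.39, "spin": 0, "gripper": 1}
    - {"tx": 0.324, "ty": 0.06, "tz": -0.39, "spin": 0, "gripper": 1}
    - {"tx": 0.324, "ty": 0.06, "tz": -0.39, "spin": 0, "gripper": 1}

```text
clock: 10.15
position: [605.1, -70.4, 150.1]
ee_rot: [0.997, 0.073, -0.001, -0.0]
contact_force: [0.0, -0.1, 0.8]
gripper_width: 0.1
```

```bash
python3 - <<'E'
from h import *
st((36,-112.5,122))
from bench import get_image
d=get_image("scene");b=d["frame"][125:265,210:400,::-1]
cv2.imwrite("pics/scene9.png",cv2.resize(b,None,fx=4,fy=4,interpolation=cv2.INTER_CUBIC))
E
```

```text
t 10.15 board [  35.4 -111.8] z 150.1 F board [ 0.02 -0.14] 0.79 w 0.1 toolx yaw 8.38 tilt [-0.002  0.    -1.   ]
shift units [0.002 0.003 0.113]
```

View pics/scene9.png

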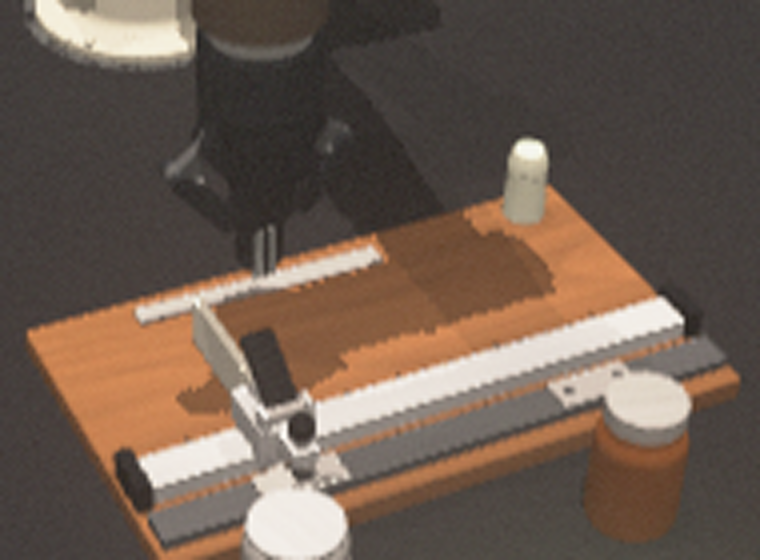

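>>> play_rows:
  targets:
    - {"tx": 0.0, "ty": 0.002, "tz": 0.06, "spin": 0, "gripper": 1}
    - {"tx": 0.0, "ty": 0.002, "tz": 0.11, "spin": 0, "gripper": 1}
    - {"tx": 0.0, "ty": 0.002, "tz": 0.13, "spin": 0, "gripper": 1}
    - {"tx": 0.0, "ty": 0.002, "tz": 0.15, "spin": 0, "gripper": 1}
    - {"tx": 0.0, "ty": 0.002, "tz": 0.17, "spin": 0, "gripper": 1}
    - {"tx": 0.0, "ty": 0.002, "tz": 0.19, "spin": 0, "gripper": 1}
    - {"tx": 0.0, "ty": 0.002, "tz": 0.21, "spin": 0, "gripper": 1}
    - {"tx": 0.0, "ty": 0.002, "tz": 0.225, "spin": 0, "gripper": 1}
    - {"tx": 0.0, "ty": 0.002, "tz": 0.225, "spin": 0, "gripper": 1}

```text
clock: 11.32
position: [605.9, -71.5, 94.3]
ee_rot: [0.997, 0.073, -0.0, 0.0]
contact_force: [-1.1, -0.0, 0.8]
gripper_width: -0.1
```

>>> play_rows:
  targets:
    - {"tx": 0.0, "ty": 0, "tz": 0.01, "spin": 0, "gripper": 1}
    - {"tx": 0.0, "ty": 0, "tz": 0.018, "spin": 0, "gripper": 1}
    - {"tx": 0.0, "ty": 0, "tz": 0.018, "spin": 0, "gripper": 1}

```text
clock: 11.7
position: [606.7, -71.2, 89.8]
ee_rot: [0.997, 0.073, 0.001, -0.0]
contact_force: [-0.9, -0.3, 0.9]
gripper_width: -0.3
```

```bash
python3 - <<'E'
from h import *
st()
from bench import get_image
d=get_image("scene");b=d["frame"][125:265,210:400,::-1]
cv2.imwrite("pics/scene10.png",cv2.resize(b,None,fx=4,fy=4,interpolation=cv2.INTER_CUBIC))
E
```

```text
t 11.7 board [  36.9 -112.8] z 89.8 F board [-0.96 -0.17] 0.89 w -0.3 toolx yaw 8.37 tilt [ 0.001  0.    -1.   ]
```

View pics/scene10.png

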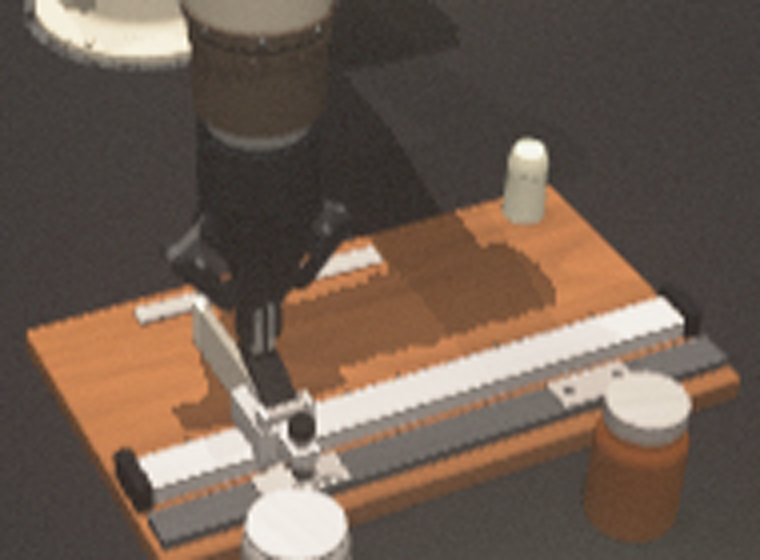

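The lever is following the fingers down. I'll press until the force rises at its end stop.

>>> play_rows:
  targets:
    - {"tx": 0.0, "ty": 0, "tz": 0.008, "spin": 0, "gripper": 1}
    - {"tx": 0.0, "ty": 0, "tz": 0.01, "spin": 0, "gripper": 1}
    - {"tx": 0.0, "ty": 0, "tz": 0.01, "spin": 0, "gripper": 1}

```text
clock: 12.12
position: [606.0, -71.4, 87.3]
ee_rot: [0.997, 0.073, -0.0, -0.0]
contact_force: [-0.7, 0.1, 1.0]
gripper_width: -0.1
```

>>> play_rows:
  targets:
    - {"tx": 0.0, "ty": 0, "tz": 0.006, "spin": 0, "gripper": 1}
    - {"tx": 0.0, "ty": 0, "tz": 0.006, "spin": 0, "gripper": 1}
    - {"tx": 0.0, "ty": 0, "tz": 0.006, "spin": 0, "gripper": 1}

```text
clock: 12.5
position: [606.0, -71.4, 85.8]
ee_rot: [0.997, 0.073, -0.0, -0.0]
contact_force: [-0.8, 0.6, 0.5]
gripper_width: 0.1
```

>>> play_rows:
  targets:
    - {"tx": 0.0, "ty": 0, "tz": 0.006, "spin": 0, "gripper": 1}
    - {"tx": 0.0, "ty": 0, "tz": 0.006, "spin": 0, "gripper": 1}
    - {"tx": 0.0, "ty": 0, "tz": 0.006, "spin": 0, "gripper": 1}

```text
clock: 12.88
position: [606.1, -71.4, 84.3]
ee_rot: [0.997, 0.073, -0.0, -0.0]
contact_force: [-0.4, 0.1, -0.3]
gripper_width: 0.2
```

```bash
python3 - <<'E'
from h import *
st()
from bench import get_image
d=get_image("scene");b=d["frame"][165:265,230:340,::-1]
cv2.imwrite("pics/scene11.png",cv2.resize(b,None,fx=6,fy=6,interpolation=cv2.INTER_CUBIC))
E
```

```text
t 12.88 board [  36.2 -112.8] z 84.3 F board [-0.36  0.19] -0.26 w 0.2 toolx yaw 8.36 tilt [-0.  0. -1.]
```

View pics/scene11.png

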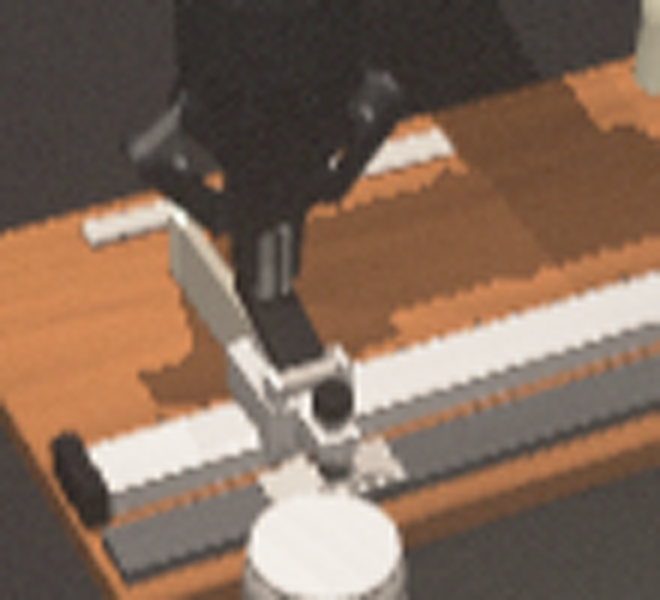

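>>> play_rows:
  targets:
    - {"tx": 0.0, "ty": 0, "tz": 0.006, "spin": 0, "gripper": 1}
    - {"tx": 0.0, "ty": 0, "tz": 0.006, "spin": 0, "gripper": 1}

```text
clock: 13.18
position: [606.1, -71.3, 82.8]
ee_rot: [0.997, 0.073, -0.0, 0.0]
contact_force: [-1.2, 0.3, 1.5]
gripper_width: 0.1
```

>>> play_rows:
  targets:
    - {"tx": 0.0, "ty": 0, "tz": 0.006, "spin": 0, "gripper": 1}
    - {"tx": 0.0, "ty": 0, "tz": 0.006, "spin": 0, "gripper": 1}

```text
clock: 13.42
position: [606.0, -71.3, 81.2]
ee_rot: [0.997, 0.073, -0.0, 0.0]
contact_force: [-0.4, -0.3, 1.3]
gripper_width: 0.0
```

>>> play_rows:
  targets:
    - {"tx": 0.0, "ty": 0, "tz": 0.006, "spin": 0, "gripper": 1}
    - {"tx": 0.0, "ty": 0, "tz": 0.006, "spin": 0, "gripper": 1}

```text
clock: 13.68
position: [606.0, -71.4, 79.7]
ee_rot: [0.997, 0.073, -0.0, -0.0]
contact_force: [-0.5, 0.4, 0.9]
gripper_width: 0.1
```

```bash
python3 - <<'E'
from h import *
from bench import get_image,read_state
d=get_image("scene");b=np.ascontiguousarray(d["frame"][:,:,::-1])
p=read_state()["position"]
big=cv2.resize(b[165:265,230:340],None,fx=6,fy=6,interpolation=cv2.INTER_CUBIC)
def mk(P,c):
    u,v=proj(d,np.array(P));x,y=int((u-230+.5)*6),int((v-165+.5)*6);cv2.circle(big,(x,y),3,c,-1)
mk(p,(0,255,0));mk(p-[0,0,14],(0,0,255))
for bx,z in((78,70),(22,74),(33,74),(33,99),(22,66)):
    w=RB@np.array([bx,-112.5])+Q;mk([*w,z],(255,255,0))
cv2.imwrite("pics/scene12.png",big)
E
```

```text
(no output)
```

View pics/scene12.png

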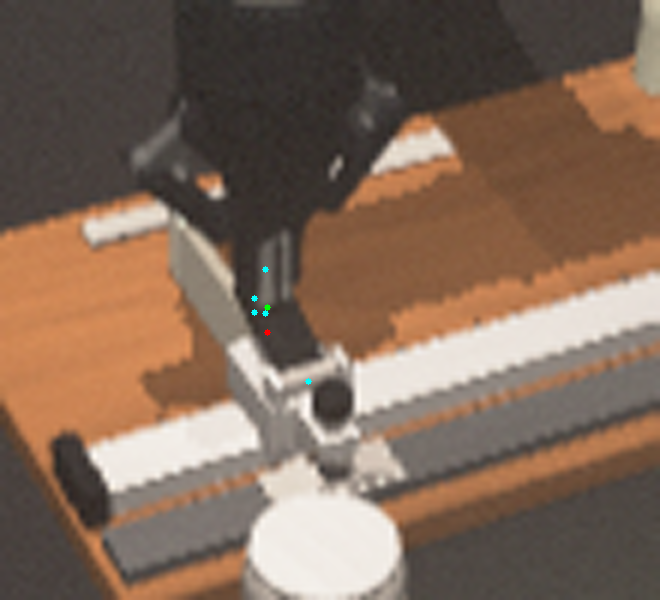

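```bash
python3 - <<'E'
from h import *
from bench import get_image,read_state
d=get_image("scene");K=d["mtx"];M=d["world_to_cam"]
print(read_state()["contact_force"])
for u in(273,275,277,279):
  for v in range(198,232,2):
    z=d["depth"][v,u]
    c=np.array([(u-K[0,2])/K[0,0]*z,-(v-K[1,2])/K[1,1]*z,-z])
    w=M[:3,:3].T@(c-M[:3,3]);print(u,v,to_board(w).round(0),w[2].round(0),d["frame"][v,u])
E
```

```text
[ 0.48224911 -0.38738505  0.99114698]
273 198 [  52. -123.] 154.0 [50 42 41]
273 200 [  48. -122.] 144.0 [55 48 45]
273 202 [  46. -121.] 136.0 [59 54 50]
273 204 [  52. -123.] 135.0 [56 50 46]
273 206 [  44. -120.] 121.0 [84 78 73]
273 208 [  44. -120.] 115.0 [93 87 82]
273 210 [  48. -122.] 112.0 [94 86 81]
273 212 [  44. -120.] 101.0 [95 88 80]
273 214 [  45. -120.] 95.0 [104  97  90]
273 216 [  46. -121.] 89.0 [85 77 73]
273 218 [  43. -119.] 80.0 [69 60 56]
273 220 [  50. -122.] 79.0 [61 54 50]
273 222 [  53. -124.] 75.0 [98 89 86]
273 224 [  49. -122.] 65.0 [151 141 134]
273 226 [  52. -123.] 61.0 [226 219 212]
273 228 [  60. -127.] 61.0 [214 202 192]
273 230 [  69. -131.] 64.0 [213 201 191]
275 198 [  52. -118.] 152.0 [58 53 47]
275 200 [  40. -112.] 135.0 [56 46 46]
275 202 [  49. -117.] 137.0 [56 49 43]
275 204 [  48. -116.] 129.0 [74 68 63]
275 206 [  48. -116.] 123.0 [92 87 80]
275 208 [  49. -117.] 117.0 [93 86 80]
275 210 [  49. -116.] 110.0 [94 88 82]
275 212 [  48. -116.] 103.0 [99 92 86]
275 214 [  46. -115.] 95.0 [102  96  90]
275 216 [  37. -111.] 79.0 [62 55 51]
27
[... 919 characters left out ...]
0 [  81. -125.] 71.0 [129 120 113]
279 198 [  49. -105.] 146.0 [55 46 41]
279 200 [  49. -105.] 139.0 [54 48 44]
279 202 [  51. -106.] 135.0 [57 50 49]
279 204 [  49. -105.] 126.0 [60 51 46]
279 206 [  45. -103.] 116.0 [63 54 50]
279 208 [  44. -103.] 109.0 [60 52 46]
279 210 [  43. -102.] 101.0 [58 50 43]
279 212 [  42. -101.] 93.0 [102  74  54]
279 214 [-31. -66.] 18.0 [115  83  60]
279 216 [  43. -102.] 81.0 [69 58 52]
279 218 [  46. -103.] 77.0 [68 62 58]
279 220 [  52. -106.] 75.0 [70 60 58]
279 222 [  60. -110.] 76.0 [72 63 60]
279 224 [  67. -113.] 76.0 [69 63 56]
279 226 [  73. -116.] 75.0 [168 154 144]
279 228 [  76. -117.] 71.0 [191 176 167]
279 230 [  84. -121.] 72.0 [141 132 124]
```

Depth puts the lever at z≈75 near the pivot and ≈80 under the fingers, so it is not quite level yet, and the force is still low. I'll keep going in small steps.

>>> play_rows:
  targets:
    - {"tx": 0.0, "ty": 0, "tz": 0.006, "spin": 0, "gripper": 1}
    - {"tx": 0.0, "ty": 0, "tz": 0.006, "spin": 0, "gripper": 1}

```text
clock: 14.02
position: [606.0, -71.4, 78.3]
ee_rot: [0.997, 0.073, -0.0, -0.0]
contact_force: [-0.6, -0.2, 0.1]
gripper_width: -0.4
```

>>> play_rows:
  targets:
    - {"tx": 0.0, "ty": 0, "tz": 0.006, "spin": 0, "gripper": 1}
    - {"tx": 0.0, "ty": 0, "tz": 0.006, "spin": 0, "gripper": 1}

```text
clock: 14.28
position: [606.0, -71.3, 76.8]
ee_rot: [0.997, 0.073, -0.0, -0.0]
contact_force: [-0.3, -0.4, 0.6]
gripper_width: -0.6
```

>>> play_rows:
  targets:
    - {"tx": 0.0, "ty": 0, "tz": 0.006, "spin": 0, "gripper": 1}
    - {"tx": 0.0, "ty": 0, "tz": 0.006, "spin": 0, "gripper": 1}

```text
clock: 14.52
position: [606.0, -71.3, 75.2]
ee_rot: [0.997, 0.073, -0.0, -0.0]
contact_force: [-0.5, -0.3, 0.2]
gripper_width: 0.0
```

```bash
python3 - <<'E'
from h import *
from bench import get_image,read_state
for n,c in(("scene",(165,265,230,340)),("top",(150,290,190,360))):
    d=get_image(n);b=np.ascontiguousarray(d["frame"][:,:,::-1])
    cv2.imwrite(f"pics/{n}13.png",cv2.resize(b[c[0]:c[1],c[2]:c[3]],None,fx=4 if n=="top" else 7,fy=4 if n=="top" else 7,interpolation=cv2.INTER_CUBIC)[:600,:800])
E
```

```text
(no output)
```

View pics/scene13.png

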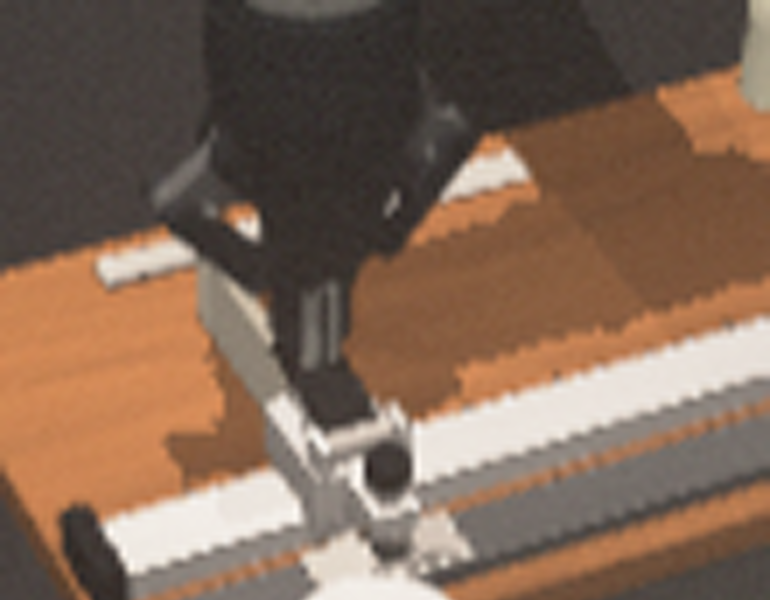

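View pics/top13.png

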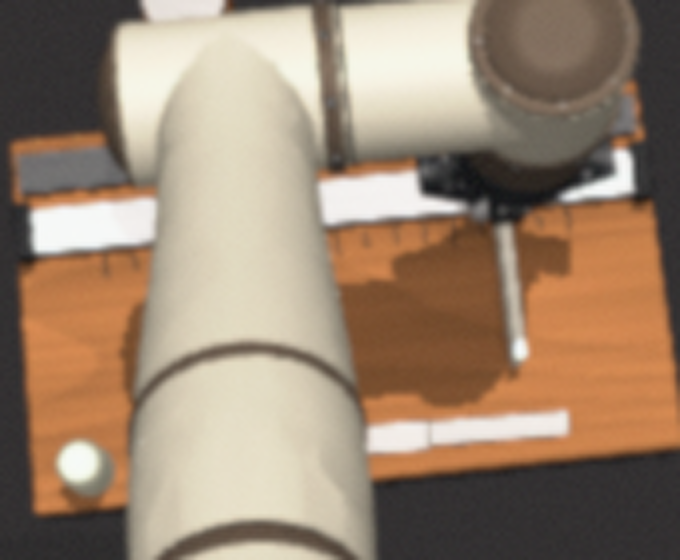

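>>> play_rows:
  targets:
    - {"tx": 0.0, "ty": 0, "tz": 0.006, "spin": 0, "gripper": 1}
    - {"tx": 0.0, "ty": 0, "tz": 0.006, "spin": 0, "gripper": 1}

```text
clock: 14.88
position: [606.0, -71.3, 73.8]
ee_rot: [0.997, 0.073, -0.0, -0.0]
contact_force: [-0.2, -0.3, 0.5]
gripper_width: 0.2
```

>>> play_rows:
  targets:
    - {"tx": 0.0, "ty": 0, "tz": 0.006, "spin": 0, "gripper": 1}
    - {"tx": 0.0, "ty": 0, "tz": 0.006, "spin": 0, "gripper": 1}

```text
clock: 15.12
position: [606.0, -71.4, 72.2]
ee_rot: [0.997, 0.073, -0.0, -0.0]
contact_force: [-0.6, 0.8, 0.3]
gripper_width: 0.4
```

>>> play_rows:
  targets:
    - {"tx": 0.0, "ty": 0, "tz": 0.006, "spin": 0, "gripper": 1}
    - {"tx": 0.0, "ty": 0, "tz": 0.006, "spin": 0, "gripper": 1}

```text
clock: 15.38
position: [606.0, -71.4, 70.7]
ee_rot: [0.997, 0.073, -0.0, -0.0]
contact_force: [-0.0, 0.1, 0.6]
gripper_width: 0.3
```

The force stays near zero below the expected height, so I'll lift, move aside and look at the lever itself.

>>> play_rows:
  targets:
    - {"tx": 0.0, "ty": 0, "tz": -0.1, "spin": 0, "gripper": 1}
    - {"tx": 0.0, "ty": 0, "tz": -0.25, "spin": 0, "gripper": 1}
    - {"tx": -0.1, "ty": -0.0, "tz": -0.32, "spin": 0, "gripper": 1}
    - {"tx": -0.3, "ty": -0.0, "tz": -0.32, "spin": 0, "gripper": 1}
    - {"tx": -0.5, "ty": -0.0, "tz": -0.32, "spin": 0, "gripper": 1}
    - {"tx": -0.5, "ty": -0.0, "tz": -0.32, "spin": 0, "gripper": 1}

```text
clock: 16.12
position: [479.0, -90.0, 150.9]
ee_rot: [0.997, 0.072, -0.001, -0.0]
contact_force: [1.2, 0.4, 0.1]
gripper_width: -0.3
```

```bash
python3 - <<'E'
from h import *
st()
from bench import get_image,read_state
for n,c,f in(("scene",(165,265,230,340),6),("top",(150,230,260,380),6)):
    d=get_image(n);b=np.ascontiguousarray(d["frame"][:,:,::-1])
    cv2.imwrite(f"pics/{n}14.png",cv2.resize(b[c[0]:c[1],c[2]:c[3]],None,fx=f,fy=f,interpolation=cv2.INTER_CUBIC)[:600,:800])
E
```

```text
t 16.12 board [ -92.2 -112.7] z 150.9 F board [1.23 0.27] 0.1 w -0.3 toolx yaw 8.31 tilt [-0.001  0.001 -1.   ]
```

View pics/scene14.png

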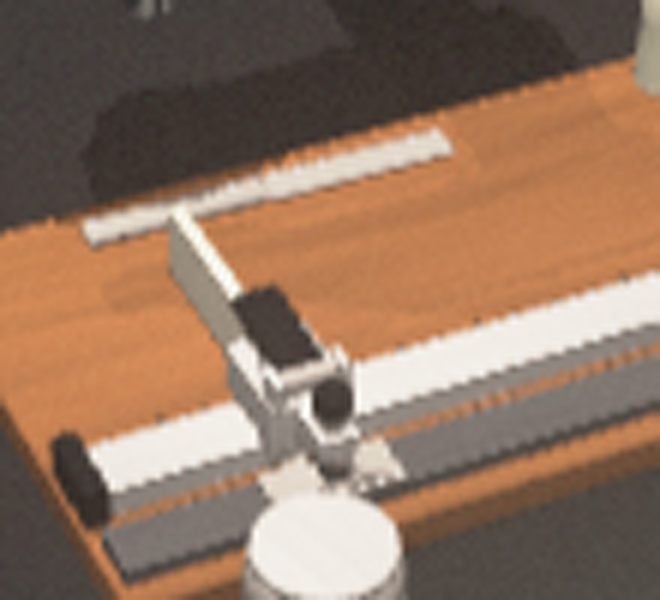

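View pics/top14.png

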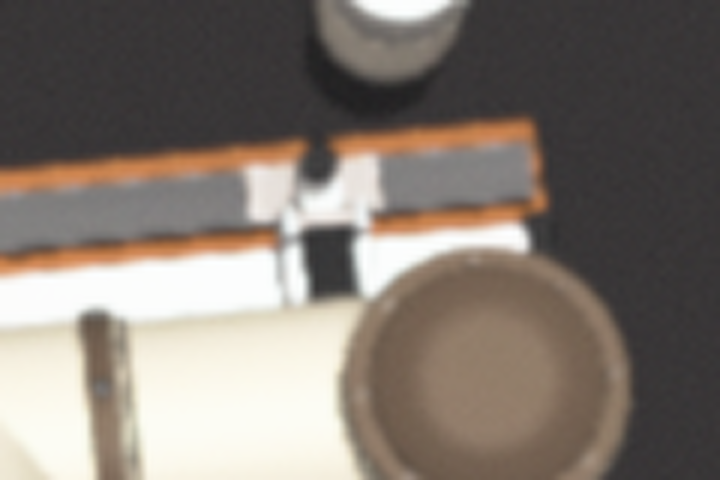

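The lever looks nearly level, with its free end at about (255,297). I'll overlay its modelled outline for several angles to quantify that.

```bash
python3 - <<'E'
from h import *
from bench import get_image
d=get_image("scene");b=np.ascontiguousarray(d["frame"][:,:,::-1])
s0=np.load("scene0.npz");b0=np.ascontiguousarray(s0["frame"][:,:,::-1])
def corners(d,yc,e):
    o=[]
    for dy,L in((12,56),(-12,56),(-12,10),(12,10)):
        w=RB@np.array([78-L*np.cos(e)+4*np.sin(e)*1.0,yc+dy])+Q
        o.append(proj(d,np.array([*w,70+L*np.sin(e)+4*np.cos(e)])))
    return np.array(o)
f=8
def draw(im,d,yc,es,u0,v0,w,h):
    big=cv2.resize(im[v0:v0+h,u0:u0+w],None,fx=f,fy=f,interpolation=cv2.INTER_CUBIC)
    for e,c in es:
        q=((corners(d,yc,e)-[u0,v0]+.5)*f).astype(int);cv2.polylines(big,[q],True,c,1);print(e,corners(d,yc,e).round(1).tolist())
    return big
A=draw(b0,s0,4,[(.593,(0,255,0))],295,180,45,55)
B=draw(b,d,-112.3,[(0,(0,255,0)),(.08,(0,255,255)),(.17,(0,0,255))],255,195,45,55)
cv2.imwrite("pics/lv.png",np.hstack([A,B]))
E
```

```text
0.593 [[317.2, 195.4], [309.3, 197.6], [315.6, 213.3], [323.5, 210.9]]
0 [[276.1, 213.1], [267.9, 215.5], [275.2, 225.9], [283.6, 223.4]]
0.08 [[276.2, 211.9], [268.0, 214.3], [275.3, 225.8], [283.7, 223.2]]
0.17 [[276.4, 210.7], [268.1, 213.1], [275.4, 225.6], [283.7, 223.1]]
```

View pics/lv.png

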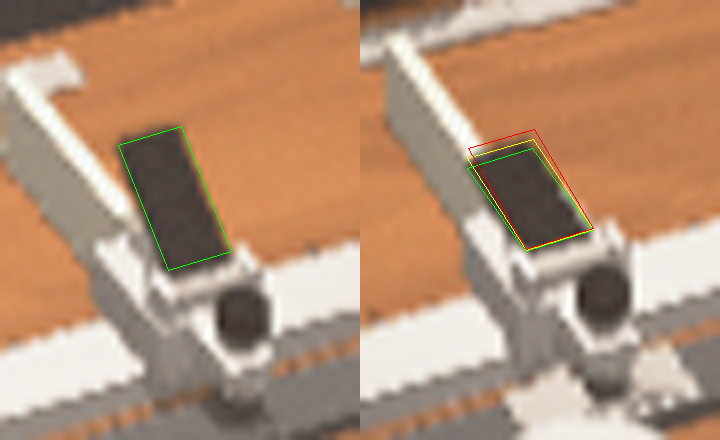

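The overlay fits the lever within about 0.05 rad of level. I'll press once more and go deeper until a clear force appears, to be sure it is fully down.

>>> play_rows:
  targets:
    - {"tx": 0.2, "ty": 0, "tz": 0, "spin": 0, "gripper": 1}
    - {"tx": 0.4, "ty": 0, "tz": 0, "spin": 0, "gripper": 1}
    - {"tx": 0.513, "ty": 0, "tz": 0, "spin": 0, "gripper": 1}
    - {"tx": 0.513, "ty": 0, "tz": 0.1, "spin": 0, "gripper": 1}
    - {"tx": 0.513, "ty": 0, "tz": 0.2, "spin": 0, "gripper": 1}
    - {"tx": 0.513, "ty": 0, "tz": 0.28, "spin": 0, "gripper": 1}
    - {"tx": 0.513, "ty": 0, "tz": 0.31, "spin": 0, "gripper": 1}
    - {"tx": 0.513, "ty": 0, "tz": 0.32, "spin": 0, "gripper": 1}
    - {"tx": 0.513, "ty": 0, "tz": 0.32, "spin": 0, "gripper": 1}

```text
clock: 17.4
position: [610.1, -70.8, 71.5]
ee_rot: [0.997, 0.073, 0.001, 0.0]
contact_force: [-0.6, -0.2, 0.6]
gripper_width: 0.0
```

>>> play_rows:
  targets:
    - {"tx": 0.0, "ty": 0, "tz": 0.006, "spin": 0, "gripper": 1}
    - {"tx": 0.0, "ty": 0, "tz": 0.006, "spin": 0, "gripper": 1}

```text
clock: 17.65
position: [610.0, -70.8, 70.2]
ee_rot: [0.997, 0.073, 0.001, 0.0]
contact_force: [1.0, 0.8, 0.7]
gripper_width: 0.0
```

>>> play_rows:
  targets:
    - {"tx": 0.0, "ty": 0, "tz": 0.006, "spin": 0, "gripper": 1}
    - {"tx": 0.0, "ty": 0, "tz": 0.006, "spin": 0, "gripper": 1}

```text
clock: 17.9
position: [609.7, -70.9, 68.3]
ee_rot: [0.997, 0.073, 0.001, 0.0]
contact_force: [1.8, -0.5, 1.1]
gripper_width: 0.5
```

>>> play_rows:
  targets:
    - {"tx": 0.0, "ty": 0, "tz": 0.006, "spin": 0, "gripper": 1}
    - {"tx": 0.0, "ty": 0, "tz": 0.006, "spin": 0, "gripper": 1}

```text
clock: 18.15
position: [609.6, -70.9, 67.0]
ee_rot: [0.997, 0.073, 0.0, 0.0]
contact_force: [0.6, 1.2, 4.4]
gripper_width: 0.1
```

>>> play_rows:
  targets:
    - {"tx": 0.0, "ty": 0, "tz": 0.006, "spin": 0, "gripper": 1}
    - {"tx": 0.0, "ty": 0, "tz": 0.006, "spin": 0, "gripper": 1}

```text
clock: 18.4
position: [609.7, -71.0, 66.8]
ee_rot: [0.997, 0.073, 0.001, 0.0]
contact_force: [-3.3, 0.9, 10.8]
gripper_width: -0.1
```

```bash
python3 - <<'E'
from h import *
st()
from bench import get_image
d=get_image("scene");b=d["frame"][165:265,230:340,::-1]
cv2.imwrite("pics/scene15.png",cv2.resize(b,None,fx=6,fy=6,interpolation=cv2.INTER_CUBIC))
E
```

```text
t 18.4 board [  39.9 -113. ] z 66.8 F board [-3.16  1.42] 10.83 w -0.1 toolx yaw 8.41 tilt [ 0.001 -0.001 -1.   ]
```

View pics/scene15.png

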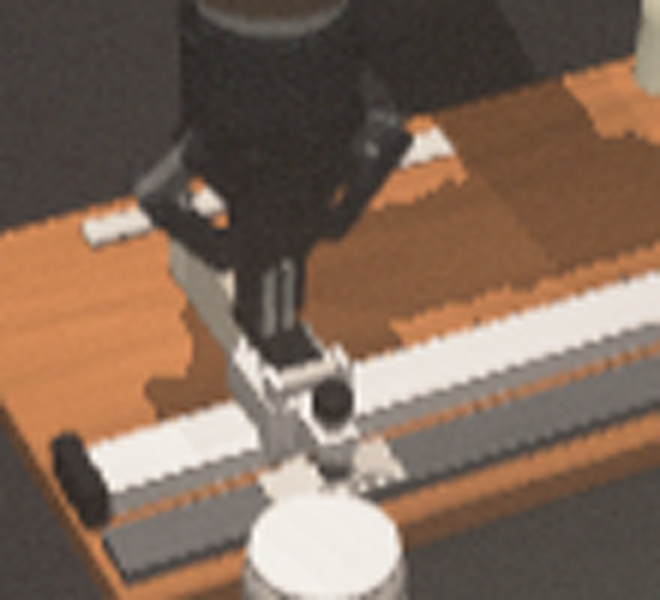

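The force rose sharply to 11 N with almost no motion, so the lever is at its end stop. I'll back off.

>>> play_rows:
  targets:
    - {"tx": 0.0, "ty": 0, "tz": -0.02, "spin": 0, "gripper": 1}
    - {"tx": 0.0, "ty": 0, "tz": -0.15, "spin": 0, "gripper": 1}
    - {"tx": 0.0, "ty": 0, "tz": -0.35, "spin": 0, "gripper": 1}
    - {"tx": -0.1, "ty": 0.0, "tz": -0.5, "spin": 0, "gripper": 1}
    - {"tx": -0.3, "ty": 0.0, "tz": -0.5, "spin": 0, "gripper": 1}
    - {"tx": -0.5, "ty": 0.0, "tz": -0.5, "spin": 0, "gripper": 1}
    - {"tx": -0.6, "ty": 0.0, "tz": -0.5, "spin": 0, "gripper": 1}
    - {"tx": -0.6, "ty": 0.0, "tz": -0.5, "spin": 0, "gripper": 1}
    - {"tx": -0.6, "ty": 0.0, "tz": -0.5, "spin": 0, "gripper": 1}

```text
clock: 19.58
position: [461.5, -92.6, 189.8]
ee_rot: [0.997, 0.073, 0.0, 0.0]
contact_force: [0.4, 0.6, 0.3]
gripper_width: 0.2
```

```bash
python3 - <<'E'
from h import *
st()
from bench import get_image
d=get_image("scene");b=np.ascontiguousarray(d["frame"][:,:,::-1])
cv2.imwrite("pics/full16.png",b)
u0,v0,w,h,f=255,195,45,55,10
big=cv2.resize(b[v0:v0+h,u0:u0+w],None,fx=f,fy=f,interpolation=cv2.INTER_CUBIC)
for e,c in((0,(0,255,0)),(.08,(0,255,255))):
    o=[]
    for dy,L in((12,56),(-12,56),(-12,10),(12,10)):
        W=RB@np.array([78-L*np.cos(e)+4*np.sin(e),-112.3+dy])+Q
        o.append((proj(d,np.array([*W,70+L*np.sin(e)+4*np.cos(e)]))-[u0,v0]+.5)*f)
    cv2.polylines(big,[np.array(o).astype(int)],True,c,1)
cv2.imwrite("pics/lv16.png",big)
E
```

```text
t 19.57 board [-109.9 -112.8] z 189.8 F board [0.5  0.51] 0.28 w 0.2 toolx yaw 8.37 tilt [ 0. -0. -1.]
```

View pics/lv16.png

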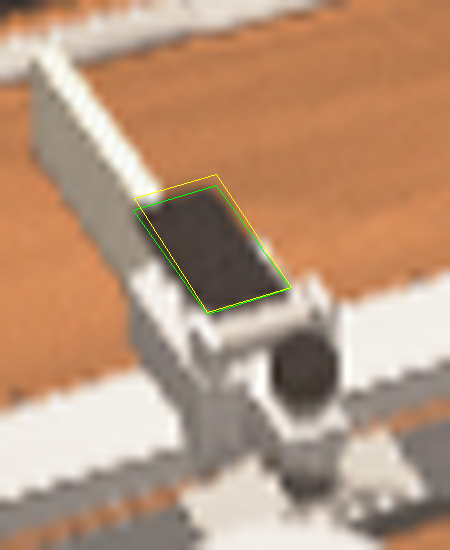

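View pics/full16.png

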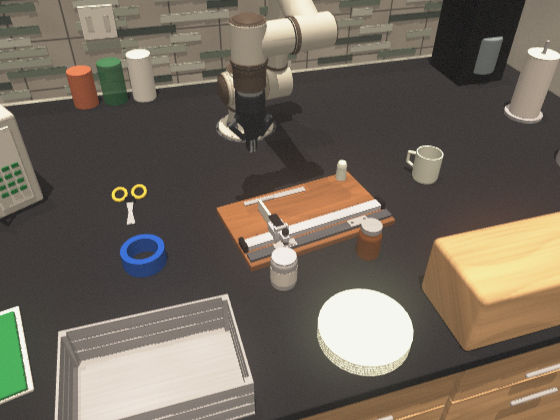

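The lever matches the level outline, the pin is in the groove at (302,480) in the zoom, everything else is in place and the arm is clear.

```bash
python3 -c "
from bench import job_done;print(job_done())"
```

```text
the job is handed in; nothing more can be done
None
```

I pushed the stop along the rail with the closed fingers until its pin rode over the first hump and dropped into the notch. I then pressed the lever down to its end stop, backed off and handed the job in at about 19.6 s; no verdict is reported.

**Pin:** The push force peaked at about 4.6 N on the ramp, then fell away. In the images the roller sits in the groove between the humps. The stop measures about -112 mm along the rail and the notch about -111 to -112 mm, each good to about 2 mm, so this agrees with the ±3 mm limit but the margin is not measured exactly.

**Lever:** It was pressed to a sharp stop at 11 N. Afterwards its outline matched the drawn model at level.

**Surroundings:** In the last view the knife, shaker and other things look unmoved, and the arm is clear with a force reading near zero.

**Checks that disagreed:**
- **Fingertip height:** On the lever, the tips met resistance about 20 mm lower than the stated 14 mm TCP-to-tip distance predicts. I could not explain this, so I pressed by force and picture instead of by height. The first press stopped slightly short, so I pressed a second time.
- **Force while pushing:** There was an unexplained vertical reading of about 5 N along the fence. It disappeared when I lifted the fingers, and the stop then settled the last 2–4 mm into the notch by itself.

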